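# Click the egg timer's dial round to its tab

## Task

Set the egg timer: with a fingertip, flick the lugs at the edge of its dial to turn the dial clockwise (seen from above), click by click, until the long pointer lug rests over the tab on the base, without ever running past it. Before the final flick let the dial rest for a moment on the last click short of the tab with the finger off it. Pinch and lift nothing: the timer stays standing where it is, the sugar bowl, its cover and the colander stay undisturbed, and you finish clear of everything.

Things in the scene. Friction and masses are not known exactly. Their poses are not given: they have to be found in the camera images.
- timer: loose chrome egg timer standing on the shelf at any yaw, about 1 kg in all. Origin: centre of its underside, on the dial's vertical axis; z up. Base: disc of radius 64 mm, 26 mm high. A low index tab, 12 mm wide, sticks out of the base along the timer's own +x, to 92 mm from the axis, its top 23 mm above the shelf
- dial (a joint): dial angle in rad: 0 with the pointer lug over the tab; GROWS as the dial turns CLOCKWISE seen from above, so the pointer lies at minus this angle from the timer's +x. A sprung click holds it at every multiple of pi/3: six rest directions, one over the tab. Starts 2, 3 or 4 clicks short (about -2.09, -3.14, -4.19), rarely balanced between two clicks. A stop at -4.75 bars the other way round
- dial_hub (a point): on the dial's axis, 38 mm above the shelf. Chrome star dial: hub of radius 30 mm, low dome up to 56 mm above the shelf; six radial lugs 60 degrees apart, 10 mm wide, round-ended, 29 to 47 mm above the shelf, five ending 60 mm from the axis. About 2 N on a lug's end turns it; past half a click (30 degrees) the dial snaps on by itself to the next click
- pointer_tip (a point): outer end, at mid-height (38 mm above the shelf), of the sixth lug, the pointer: longer than the others, ending 74 mm from the axis, with a narrow raised ridge along its top up to 52 mm above the shelf
- tab_tip (a point): outer end of the index tab's top edge, 92 mm from the dial's axis, 23 mm above the shelf
- sugar_bowl: loose white ceramic sugar bowl, 90 mm across, 65 mm high, 103 mm with its cover; origin at the centre of its underside. Bystander
- sugar_cover: the bowl's loose ceramic cover with a knob, 94 mm across, 38 mm high, lying on the rim; origin at the centre of its underside. Bystander
- colander: loose purple plastic colander, 210 mm across the rim, 92 mm high, two wire-like handles at its own +y and -y that reach 140 mm from the centre; origin at the centre of its underside. Bystander
- lid_rack: fixed aluminium lid rack, 260 mm along its own x and 120 mm wide, with three upright steel pan lids reaching up to 225 mm; origin at the centre of its underside. Bystander
Things that resemble listed ones, but are neither listed nor needed, are in the scene too. Of the things that look like the timer, the largest one is meant.

How it is judged:
By the outcome, as a careful person would: the job done as asked, in the order asked, and still so for the second after the job is handed in, with the robot touching nothing.
It also fails if it takes over 48 s, if anything falls off the work surface, if the arm or the gripper's body presses on something with over 40 N, if the wrist force passes 120 N, or if a joint passes its speed limit or range.

## Robot

A 6-joint arm with a two-finger parallel gripper is mounted at the origin on the work surface. World frame = base frame: x ahead of the robot, y to its left, z up, the work surface at z = 0. Lengths are in m, angles in rad, forces in N, time in s.
With the tool pointing down it reaches from about 0.275 to 0.825 m from the base axis. Payload 4.9 kg.
Tool frame: the origin (TCP) lies midway between the tips of the shut fingers; the grasp point (between the pads) lies 19 mm behind it (grip_point_offset is the distance from the TCP to the grasp point, in m); z points along the fingers, x is the direction in which the jaws open and shut, and the axes are right-handed (so a half turn about z gives the same grasp; the last joint's range is limited). The gripper opens to 85 mm and grips with 20 to 120 N. Pads are 22 mm wide; open, the fingers measure 114 mm over their backs; the gripper's body (76 mm by 85 mm) begins 54 mm behind the grasp point. The pads swing forward as they close: fully open they stand 13 mm farther back than shut.
Start: joints at [-0.134, 0.326, -0.193, 1.052, 0, 1.437], TCP at [0.55, 0, 0.231] pointing down, gripper open.
Joint ranges: [-2.65, 2.65], [-0.97, 1.79], [-1.3, 1.35], [-1.93, 2.1], [-1.47, 1.37], [-3.14, 3.14]. Speed limits (rad/s): [2.57, 2.57, 3.14, 3.14, 3.14, 3.14].

## Interface

Orientations are given as a rotation vector (axis times angle).
In Python, from cell import * gives the robot as it stands. Calls block until the motion is done:
- movep(position, orientation): joint-space move of the TCP to a pose.
- move_l(position, velocity=0.15, rot=None, until_force=None): straight line of the TCP; rot=None keeps the orientation; velocity is the mean speed in m/s. With until_force (N) it stops when the force on the tool has changed by that much, and returns True; else False.
- set_joints(angles): joint-space move.
- let_go() and grab(newtons=None): open the fingers fully, or close them until they stop; newtons is the grip in N (None keeps the last).
- sleep(seconds).
- ik(position, orientation): joint angles nearest the present ones, or None.
- get_state(): the state.
- grab_frame(name): name is "scene" or "side" or "wrist"; returns a dict with "img" (480x640x3 uint8, red, green, blue), "fx", "fy", "cx", "cy" (pixels), "cam_to_world" (4x4, takes a point from camera to world coordinates); the wrist camera has in their place "T_tool_cam" (4x4, takes a point from camera to tool coordinates, whose origin is the TCP and whose axes are the tool frame's). Camera axes: x right, y down, z forward; pixel columns grow to the right and rows downward; lengths in m; the calibration is good to about 2 mm. A picture is of the moment at which its call begins: read the wrist's pose just before it. There is no depth.
A pose or a line that the arm cannot do raises MotionError and nothing moves.
- sign_off(): hands the job in, once; it reports no verdict.
Trained networks look in the newest picture that a camera, given by its name, has taken for a name from the list of things; names that differ only in an ending like _2 or _b are one class to them, and where a whole thing is asked for, a point or a joint stands for the part that bears it (a point fixed in the world has none). Each returns a list of dicts, best first, with "score" (0 to 1); they miss things now and then, are a little off and sometimes report something else, mostly with a low value. They report only what shows in the picture. A call takes as long as a camera call. They do not tell look-alikes from the thing itself.
- spot_in(camera, name): "centre" ([column, row] in pixels, amid what is visible of it).
- silhouettes(camera, name): "mask" (480x640 bool, what is visible of it) and "centre" ([column, row] in pixels, amid what is visible of it).
- tip_of(camera, name): "centre" ([column, row] in pixels: a listed point, or the origin of a listed thing).
The state is a dict: "clock": time; "q": joint angles; "joint_velocities": joint speeds; "tau": joint torques, N m; "position": TCP position; "eef_rot": TCP orientation; "contact_force": force on the tool from outside, world axes, zero at the start; "wrist_torque": the same for the moment, N m; "finger_gap": opening from 0.0 (shut) to 1.0 (fully open).
Only numpy, scipy, OpenCV 4.12 (cv2) and the standard library are available. Lean on these libraries where they do the work, as an engineer would, in place of code of your own. Each camera call takes 0.05 s, during which the arm holds its last target.

## Working session

There is one attempt and no reset: what is moved stays moved. The work goes in short steps, each a Python script; the robot and the scene stay as the last script left them, time stands still between calls to the robot, and variables do not carry over. Pictures are saved under pics/ and viewed, and the job is handed in when it is done.

```bash
mkdir -p pics; ls; cat > h.py <<'E'
from cell import *
import numpy as np, cv2
def save(img,fn): cv2.imwrite('pics/'+fn, cv2.cvtColor(np.ascontiguousarray(img),cv2.COLOR_RGB2BGR))
def T_of(s):
    T=np.eye(4);T[:3,:3]=cv2.Rodrigues(np.array(s['eef_rot'],float))[0];T[:3,3]=s['position'];return T
def frame(n):
    s=get_state(); f=grab_frame(n)
    f['M']=np.array(f['cam_to_world']) if n!='wrist' else T_of(s)@np.array(f['T_tool_cam'])
    return f
def ray(f,px,z):
    d=np.array([(px[0]-f['cx'])/f['fx'],(px[1]-f['cy'])/f['fy'],1.]); M=f['M']
    d=M[:3,:3]@d; o=M[:3,3]; return o+d*(z-o[2])/d[2]
def proj(f,P):
    p=np.linalg.inv(f['M'])@np.append(P,1); return np.array([f['fx']*p[0]/p[2]+f['cx'],f['fy']*p[1]/p[2]+f['cy']])
E
python3 - <<'E'
from h import *
for n in ['scene','side','wrist']:
    f=frame(n); save(f['img'],n+'0.png')
    for nm,z in [('timer',0),('dial_hub',.038),('pointer_tip',.038),('tab_tip',.023),('sugar_bowl',0),('colander',0),('lid_rack',0)]:
        try:
            for d in tip_of(n,nm): print(n,nm,np.round(d['centre'],0),round(d['score'],2),np.round(ray(f,d['centre'],z),3))
        except Exception as e: print(n,nm,e)
s=get_state();print(s['clock'],s['finger_gap'],s['eef_rot'])
E
```

```text
pics
scene timer [286. 278.] 0.88 [ 0.604 -0.061  0.   ]
scene timer [362. 262.] 0.85 [0.602 0.119 0.   ]
scene timer [313. 332.] 0.68 [ 0.779 -0.059  0.   ]
scene dial_hub [313. 323.] 0.97 [ 0.795 -0.065  0.038]
scene dial_hub [286. 261.] 0.9 [ 0.594 -0.057  0.038]
scene dial_hub [364. 251.] 0.68 [0.611 0.119 0.038]
scene pointer_tip [306. 280.] 0.98 [ 0.668 -0.036  0.038]
scene pointer_tip [336. 334.] 0.91 [ 0.835 -0.033  0.038]
scene pointer_tip [364. 265.] 0.75 [0.659 0.097 0.038]
scene tab_tip [302. 246.] 0.81 [ 0.531 -0.001  0.023]
scene tab_tip [364. 273.] 0.81 [0.668 0.094 0.023]
scene tab_tip [345. 339.] 0.66 [ 0.839 -0.017  0.023]
scene sugar_bowl [160. 257.] 0.62 [ 0.442 -0.311  0.   ]
scene colander [129. 327.] 0.86 [ 0.657 -0.39   0.   ]
scene lid_rack [470. 232.] 0.76 [0.568 0.427 0.   ]
side timer [308. 255.] 0.88 [0.589 0.136 0.   ]
side timer [417. 292.] 0.82 [ 0.77  -0.075  0.   ]
side timer [337. 303.] 0.67 [ 0.594 -0.061  0.   ]
side dial_hub [418. 281.] 0.91 [ 0.762 -0.084  0.038]
side dial_hub [337. 290.] 0.81 [ 0.59  -0.065  0.038]
side dial_hub [312. 245.] 0.5
[... 634 characters left out ...]
 0.69 [0.595 0.128 0.   ]
wrist dial_hub [369. 272.] 0.94 [ 0.597 -0.06   0.038]
wrist dial_hub [554. 272.] 0.88 [ 0.773 -0.061  0.038]
wrist dial_hub [382.  57.] 0.68 [0.599 0.125 0.038]
wrist pointer_tip [610. 233.] 0.94 [ 0.817 -0.022  0.038]
wrist pointer_tip [443. 241.] 0.83 [ 0.664 -0.03   0.038]
wrist pointer_tip [436.  91.] 0.6 [0.645 0.1   0.038]
wrist tab_tip [293. 214.] 0.89 [ 0.525 -0.007  0.023]
wrist tab_tip [443. 102.] 0.83 [0.656 0.092 0.023]
wrist tab_tip [610. 222.] 0.65 [ 0.826 -0.016  0.023]
wrist sugar_bowl [226. 444.] 0.72 [ 0.433 -0.309  0.   ]
wrist lid_rack [443. 243.] 0.49 [ 0.677 -0.044  0.   ]
1.2 1.003083953146104 [-3.14155889e+00  7.22875669e-05  6.87514507e-05]
```

View pics/scene0.png

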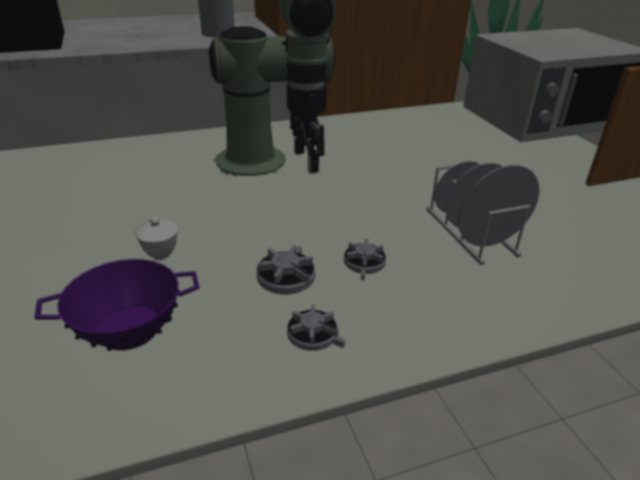

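View pics/side0.png

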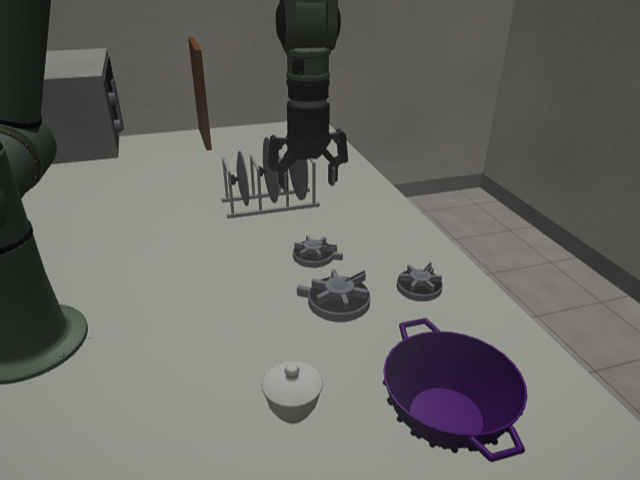

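View pics/wrist0.png

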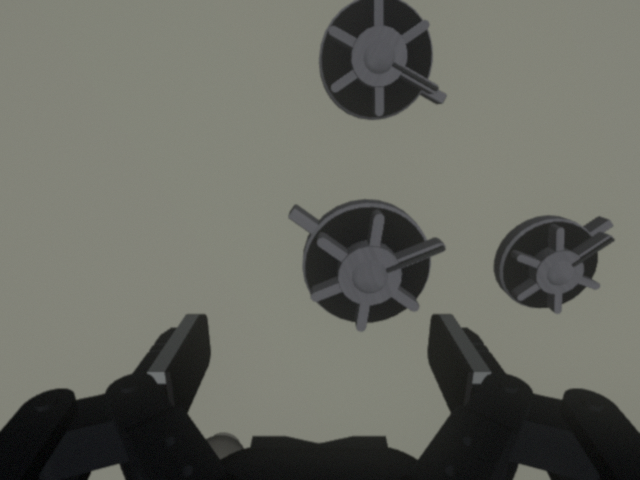

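Candidates for the timer in the scene view are (286,270), (364,257) and (313,328), which appear in the wrist view at (369,272), (378,57) and (555,262). The one at (286,270) is the largest, so it is the timer meant. I'll shut the fingers, move to look from above, confirm it in an enlarged crop, and fit its pose.

```bash
cat >> h.py <<'E'
from scipy.optimize import least_squares
def model(p):
    x,y,a,b=p
    return {'dial_hub':[x,y,.038],'timer':[x,y,0.],'tab_tip':[x+.092*np.cos(a),y+.092*np.sin(a),.023],'pointer_tip':[x+.074*np.cos(b),y+.074*np.sin(b),.038]}
def fit(p0,cams,tag=None,gate=25):
    obs=[]
    for n in cams:
        f=frame(n)
        if tag: save(f['img'],tag+n+'.png')
        for nm,P in model(p0).items():
            if nm=='timer' : continue
            pp=proj(f,P); g=gate*(2 if n=='wrist' else 1)
            if nm=='pointer_tip': g*=3
            c=[d for d in tip_of(n,nm) if np.linalg.norm(d['centre']-pp)<g and d['score']>.3]
            if nm=='pointer_tip':  # must lie ~74mm from hub
                c=[d for d in c if abs(np.linalg.norm(ray(f,d['centre'],.038)[:2]-p0[:2])-.074)<.02]
            if c: obs.append((f,nm,np.array(c[0]['centre']),n))
    def res(p):
        m=model(p); r=[]
        for f,nm,c,n in obs:
            d=np.linalg.norm(np.array(m[nm])-f['M'][:3,3]); r+=list((proj(f,m[nm])-c)*d/f['fx']*1000)
        return np.array(r)
    best=None
    for db in (0,2.09,-2.09):
        s=least_squares(res,[p0[0],p0[1],p0[2],p0[3]+db],loss='soft_l1',f_scale=3)
        if best is None or s.cost<best.cost: best=s
    r=res(best.x).reshape(-1,2)
    for (f,nm,c,n),q in zip(obs,r): print('  ',n,nm,np.round(c),'res mm',np.round(q,1))
    p=best.x; dial=np.degrees(p[2]-p[3]); print('hub',np.round(p[:2],4),'tab',round(np.degrees(p[2])%360,1),'ptr',round(np.degrees(p[3])%360,1),'dial',round((dial%360)-360,1))
    return p
E
python3 - <<'E'
from h import *
print(np.round(grab_frame('wrist')['T_tool_cam'],3))
p=fit(np.array([.597,-.062,2.5,.42]),['scene','side','wrist'])
grab()
s=get_state(); T=T_of(s)
# put camera centre-ish over timer
f=frame('wrist'); c=ray(f,[320,240],.03); 
t=np.array(s['position'])+np.r_[p[:2]-c[:2]+[0,0.0],0]; print(c,t)
movep(t.tolist(),s['eef_rot'])
p=fit(p,['wrist'],'a_')
s=get_state();print(s['clock'],s['finger_gap'],s['position'],s['q'])
f=frame('wrist');q=proj(f,[p[0],p[1],.038]).astype(int)
im=f['img'][max(q[1]-130,0):q[1]+130,max(q[0]-130,0):q[0]+130];save(cv2.resize(im,None,fx=2.2,fy=2.2),'crop1.png');save(f['img'],'w1.png')
E
```

```text
[[ 1.    -0.    -0.    -0.001]
 [ 0.     0.95   0.314 -0.08 ]
 [ 0.    -0.314  0.95  -0.142]
 [ 0.     0.     0.     1.   ]]
   scene dial_hub [287. 264.] res mm [-5.4 -4. ]
   scene tab_tip [300. 245.] res mm [-3.8 -1.8]
   scene pointer_tip [304. 278.] res mm [5.6 0.2]
   side dial_hub [339. 288.] res mm [-0.3 -0.5]
   side tab_tip [295. 288.] res mm [ 3.  -5.5]
   side pointer_tip [364. 276.] res mm [ 2.1 -1.9]
   wrist dial_hub [369. 272.] res mm [-1.2  0.6]
   wrist tab_tip [292. 214.] res mm [-2.2 -2. ]
   wrist pointer_tip [441. 243.] res mm [1.6 1.2]
hub [ 0.5951 -0.0612] tab 143.1 ptr 22.3 dial -239.1
[ 0.55004077 -0.03120699  0.03      ] [ 0.59510349 -0.02995876  0.2312817 ]
   wrist dial_hub [320. 242.] res mm [0.4 0.9]
   wrist tab_tip [242. 180.] res mm [-0.8 -0.6]
   wrist pointer_tip [395. 211.] res mm [ 0.4 -0.2]
hub [ 0.5961 -0.0623] tab 142.1 ptr 24.6 dial -242.5
3.2 -0.0012371598566427511 [ 0.59433193 -0.02943939  0.23125128] [-1.73541701e-01  4.10647423e-01 -6.74311398e-02  1.09348450e+00
  8.97489058e-05  1.39676408e+00]
```

View pics/crop1.png

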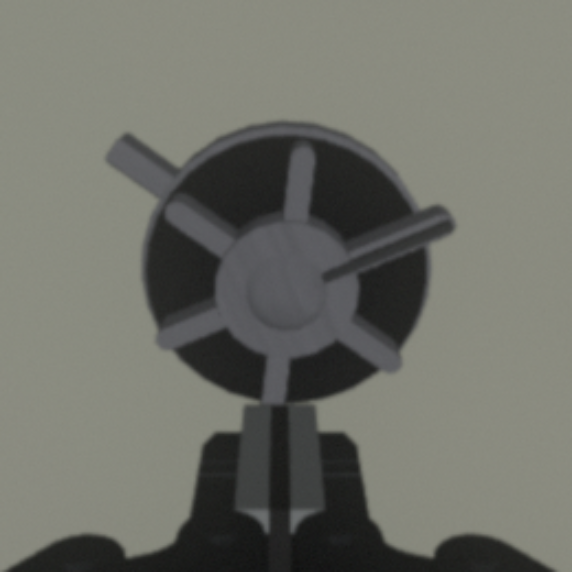

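View pics/w1.png

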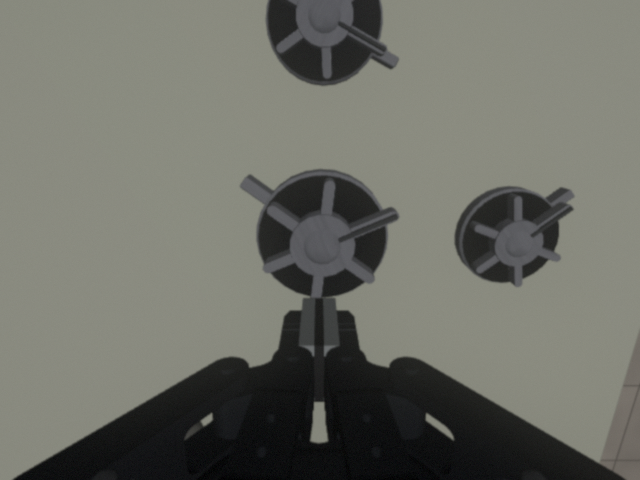

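The crop shows the large timer, with its tab at upper left (118,150) and its ridged pointer at upper right (445,215). That puts the dial at about -240°, 4 clicks short. First flick: push the pointer lug from its ccw side along an arc of about 38°.

```bash
cat >> h.py <<'E'
from scipy.spatial.transform import Rotation as R
RC=.068; ZP=.034
def pose(hub,phi,z,r=RC):
    psi=phi+np.pi
    x=np.array([np.cos(psi),np.sin(psi),0]); zz=np.array([0,0,-1.]); y=np.cross(zz,x)
    return [hub[0]+r*np.cos(phi),hub[1]+r*np.sin(phi),z], R.from_matrix(np.c_[x,y,zz]).as_rotvec()
def arc(hub,p0,p1,z=ZP,v=.05,step=13,uf=12):
    n=max(1,int(np.ceil(abs(p1-p0)/np.radians(step))))
    for ph in np.linspace(p0,p1,n+1)[1:]:
        p,r=pose(hub,ph,z); hit=move_l(p,velocity=v,rot=r,until_force=uf)
        s=get_state(); print('  phi',round(np.degrees(ph),1),'hit',hit,'F',np.round(s['contact_force'],1),round(s['clock'],2))
        if hit: return True
    return False
E
python3 - <<'E'
from h import *
hub=np.array([.5961,-.0623]); a=np.radians(23.5); D=np.radians
for ph in np.arange(50,-200,-25):
    print(ph,np.round(ik(*pose(hub,D(ph),ZP)),2))
p,r=pose(hub,a+D(27),.11); movep(p,r); print(get_state()['clock'],np.round(get_state()['q'],2))
print(move_l(pose(hub,a+D(27),ZP)[0],velocity=.12,until_force=8))
f=frame('wrist'); save(f['img'],'w2.png')
arc(hub,a+D(27),a-D(24.5))
sleep(.2)
f=frame('wrist'); save(f['img'],'w3.png'); f=frame('scene'); save(f['img'][200:380,200:440],'s3.png'); save(frame('side')['img'][200:380,220:460],'d3.png')
print(get_state()['clock'])
E
python3 - <<'E'
import cv2,numpy as np
a=cv2.resize(cv2.imread('pics/w2.png'),(400,300));b=cv2.resize(cv2.imread('pics/w3.png'),(400,300))
c=cv2.resize(cv2.imread('pics/s3.png'),(400,300));d=cv2.resize(cv2.imread('pics/d3.png'),(400,300))
cv2.imwrite('pics/m3.png',np.vstack([np.hstack([a,b]),np.hstack([c,d])]))
E
```

```text
50 [-0.13  0.67 -0.17  0.73 -0.   -2.57]
25 [-0.16  0.7  -0.12  0.76 -0.   -2.17]
0 [-0.2   0.71 -0.09  0.77  0.   -1.77]
-25 [-0.25  0.71 -0.1   0.77  0.   -1.38]
-50 [-0.29  0.68 -0.14  0.74  0.   -0.99]
-75 [-0.32  0.65 -0.21  0.71  0.   -0.59]
-100 [-0.34  0.61 -0.3   0.67  0.   -0.17]
-125 [-0.34  0.56 -0.38  0.63  0.    0.27]
-150 [-0.31  0.53 -0.45  0.59 -0.    0.73]
-175 [-0.27  0.51 -0.48  0.58 -0.    1.22]
6.5667 [-0.13  0.58 -0.11  0.88  0.   -2.58]
False
  phi 37.6 hit False F [-0.8  1.1 -0.1] 7.86
  phi 24.8 hit False F [ 0.1 -0.1  1.1] 8.32
  phi 11.9 hit False F [-1.   0.7  0.7] 8.78
  phi -1.0 hit False F [-0.  -0.6  0.1] 9.23
9.5833
```

View pics/m3.png

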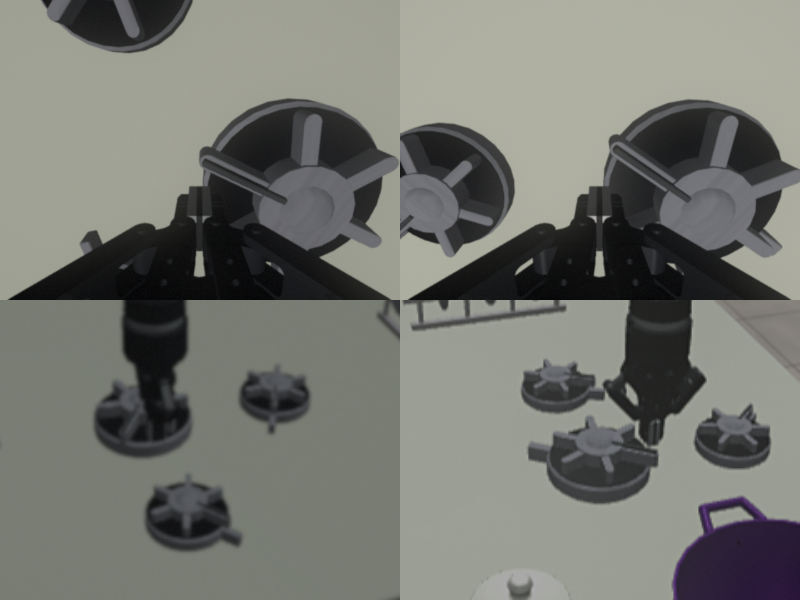

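The finger (w3 crop at about (600,200)) is clear of the pointer, which leads it at (615,140). I'll fit the pose to see whether the dial snapped on.

```bash
python3 - <<'E'
from h import *
p=fit(np.array([.5961,-.0623,2.48,np.radians(-36)]),['wrist','side','scene'],gate=30)
print(get_state()['clock'],np.round(get_state()['position'],4))
E
```

```text
wrist dial_hub [479. 327.] res mm [0.2 0.6]
   wrist tab_tip [609. 404.] res mm [ 1.  -1.5]
   wrist pointer_tip [338. 225.] res mm [ 0.9 -1.7]
   side dial_hub [340. 290.] res mm [-3.  -3.9]
   side tab_tip [295. 288.] res mm [ 2.8 -5.3]
   side pointer_tip [373. 297.] res mm [ 1.4 -1.8]
   scene dial_hub [286. 261.] res mm [-1.7  2.3]
   scene pointer_tip [271. 283.] res mm [ 0.8 -1.3]
hub [ 0.5968 -0.0596] tab 146.0 ptr 320.6 dial -174.5
10.1833 [ 0.6641 -0.0635  0.034 ]
```

One click done: the dial is at about -180° and the hub hasn't moved. Second flick next, continuing along the arc.

```bash
python3 - <<'E'
from h import *
D=np.radians
hub=np.array([.5963,-.0615]); a=D(-37.5)
s=get_state()['position']; ph=np.arctan2(s[1]-hub[1],s[0]-hub[0])
arc(hub,ph,a-D(24.5)); sleep(.2)
p=fit(np.array([.5963,-.0615,2.48,D(-96)]),['wrist','side','scene'],'c_',gate=30)
print(get_state()['clock'])
E
python3 - <<'E'
import cv2,numpy as np
b=cv2.resize(cv2.imread('pics/c_wrist.png'),(400,300))
d=cv2.resize(cv2.imread('pics/c_side.png')[200:380,220:460],(400,300))
cv2.imwrite('pics/m4.png',np.hstack([b,d]))
E
```

```text
phi -13.7 hit False F [ 0.8 -0.1 -0.1] 10.62
  phi -25.8 hit False F [-0.   1.   0.4] 11.05
  phi -37.9 hit False F [ 0.3  0.9 -0.5] 11.48
  phi -49.9 hit False F [-0.4  0.1 -0.7] 11.92
  phi -62.0 hit False F [-0.2  0.4  0.3] 12.35
   wrist dial_hub [485. 324.] res mm [ 0.5 -0. ]
   wrist pointer_tip [338. 227.] res mm [ 0.5 -0.6]
   side dial_hub [338. 284.] res mm [1.3 7.3]
   side tab_tip [293. 286.] res mm [5.8 0.3]
   side pointer_tip [347. 314.] res mm [ 0.4 -7.1]
   scene dial_hub [285. 264.] res mm [ 0.  -5.9]
   scene tab_tip [298. 247.] res mm [-0.3 -5.4]
hub [ 0.5957 -0.0606] tab 145.4 ptr 263.5 dial -118.1
13.15
```

View pics/m4.png

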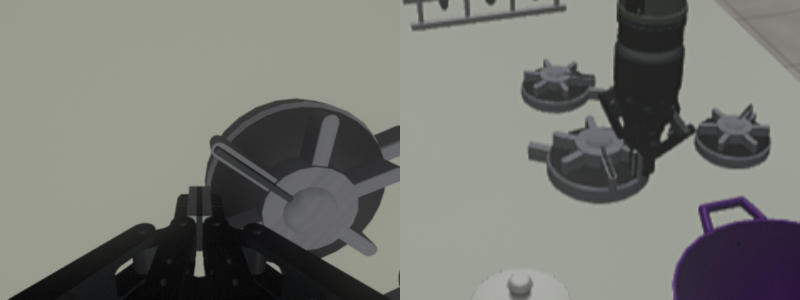

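Second click done: the dial is at about -120° and the pointer has snapped ahead of the finger. Third flick next, then I'll lift off and look from above while the dial rests one click short.

```bash
python3 - <<'E'
from h import *
D=np.radians
hub=np.array([.596,-.0612]); a=D(-97)
s=get_state()['position']; ph=np.arctan2(s[1]-hub[1],s[0]-hub[0])
arc(hub,ph,a-D(24.5)); sleep(.1)
s=get_state()['position']; move_l([s[0],s[1],.12],velocity=.2)
# look from above, keep yaw; place camera over the hub
s=get_state(); f=frame('wrist'); c=ray(f,[320,240],.03)
t=np.array(s['position'])+np.r_[hub-c[:2],.09]
c2=None
movep(t.tolist(),s['eef_rot'])
p=fit(np.array([.596,-.0612,2.5,D(-157)]),['wrist','side','scene'],'e_',gate=40)
p=fit(p,['wrist'],gate=30)
print(get_state()['clock'])
E
python3 - <<'E'
import cv2,numpy as np
b=cv2.resize(cv2.imread('pics/e_wrist.png'),(400,300))
d=cv2.resize(cv2.imread('pics/e_side.png')[200:380,220:460],(400,300))
cv2.imwrite('pics/m5.png',np.hstack([b,d]))
E
```

```text
phi -73.8 hit False F [-1.  -0.1 -0.4] 13.58
  phi -85.7 hit False F [ 0.5 -0.3  1.6] 14.02
  phi -97.7 hit False F [ 0.2  0.9 -0.9] 14.45
  phi -109.6 hit False F [ 0.4  0.2 -0.5] 14.88
  phi -121.5 hit False F [0.2 0.7 0.2] 15.32
   wrist dial_hub [321. 211.] res mm [-3.3 -0.8]
   wrist tab_tip [330.  96.] res mm [ 0.7 -1.2]
   side dial_hub [339. 288.] res mm [-2.   0.9]
   side tab_tip [293. 287.] res mm [ 8.3 -3. ]
   side pointer_tip [308. 307.] res mm [ 8.8 -3.7]
   scene dial_hub [283. 261.] res mm [1.4 1.1]
   scene tab_tip [302. 245.] res mm [-6.2 -1.6]
   scene pointer_tip [261. 250.] res mm [-0.  -4.1]
hub [ 0.5941 -0.0625] tab 141.8 ptr 208.3 dial -66.5
   wrist dial_hub [317. 209.] res mm [1.7 1.8]
   wrist tab_tip [332.  96.] res mm [ 0.  -0.4]
   wrist pointer_tip [247. 160.] res mm [-1.7 -1. ]
hub [ 0.5965 -0.0622] tab 142.2 ptr 202.8 dial -60.6
17.375
```

View pics/m5.png

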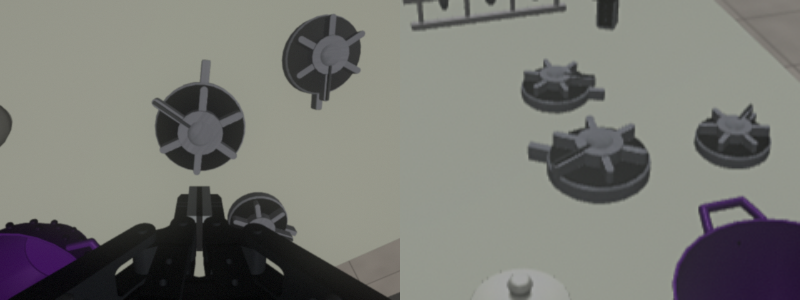

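The wrist view shows the pointer at (155,100) and the tab at (205,65), exactly one click apart (-60.6°). The hub and tab haven't moved and the finger is off. I'll let the dial rest, then make the final flick, slower.

```bash
python3 - <<'E'
from h import *
D=np.radians
sleep(1.2)
hub=np.array([.5965,-.0622]); a=D(-157.5); p0=a+D(27)
p,r=pose(hub,p0,.11); movep(p,r)
print(move_l(pose(hub,p0,ZP)[0],velocity=.12,until_force=8), get_state()['clock'])
arc(hub,p0,a-D(23.5),v=.04); sleep(.3)
s=get_state()['position']; move_l([s[0],s[1],.14],velocity=.2)
s=get_state(); f=frame('wrist'); c=ray(f,[320,240],.03)
t=np.array(s['position'])+np.r_[hub-c[:2],.08]
movep(t.tolist(),s['eef_rot'])
p=fit(np.array([.5965,-.0622,2.482,2.482]),['side','scene','wrist'],'g_',gate=40)
p=fit(p,['wrist'],gate=30)
print(get_state()['clock'])
E
python3 - <<'E'
import cv2,numpy as np
b=cv2.resize(cv2.imread('pics/g_wrist.png'),(400,300))
d=cv2.resize(cv2.imread('pics/g_side.png')[200:380,220:460],(400,300))
cv2.imwrite('pics/m6.png',np.hstack([b,d]))
E
```

```text
False 19.9167
  phi -143.1 hit False F [ 0.7  0.2 -0. ] 20.44
  phi -155.7 hit False F [-0.5 -1.2  0.1] 20.97
  phi -168.4 hit False F [-0.9 -0.2 -0.3] 21.49
  phi -181.0 hit False F [ 0.2 -0.3  0.8] 22.02
   side dial_hub [338. 286.] res mm [3.4 4.1]
   side pointer_tip [304. 281.] res mm [2. 1.]
   scene dial_hub [285. 262.] res mm [-0.4 -0.5]
   scene tab_tip [297. 248.] res mm [ 2.4 -8.7]
   wrist dial_hub [321. 215.] res mm [ 0.7 -1. ]
   wrist tab_tip [238. 151.] res mm [-3.8  0. ]
hub [ 0.5971 -0.0612] tab 144.7 ptr 145.2 dial -0.5
   wrist dial_hub [318. 212.] res mm [1.6 1. ]
   wrist tab_tip [234. 152.] res mm [-1.2 -0.7]
   wrist pointer_tip [248. 165.] res mm [-0.2 -0.1]
hub [ 0.5968 -0.0611] tab 145.0 ptr 144.5 dial -359.5
24.35
```

View pics/m6.png

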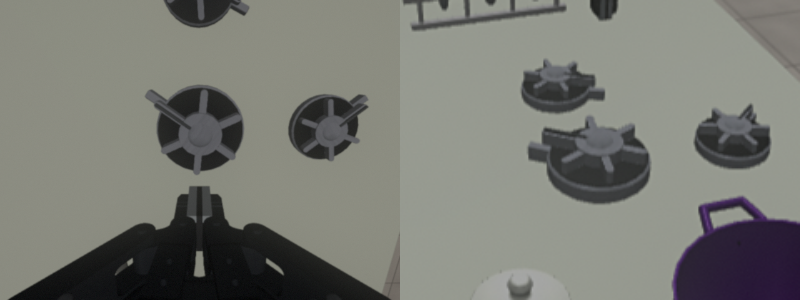

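View pics/g_scene.png

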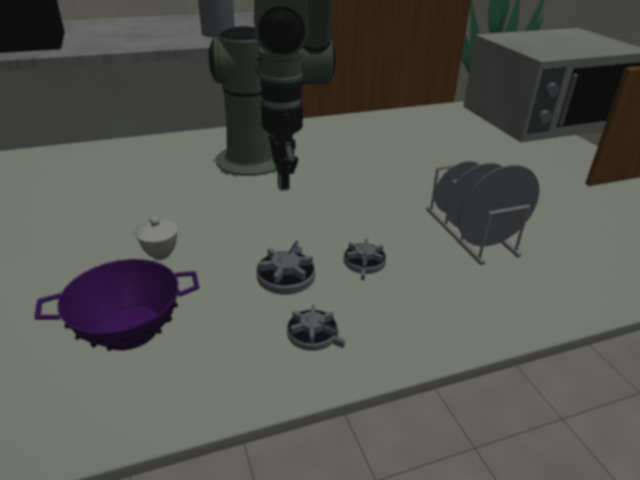

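The pointer lies over the tab (wrist crop at about (160,100)). The dial fits at 0 ± 1°, the timer hasn't moved, the bystanders look unchanged and the arm is clear.

```bash
python3 -c "
from h import *
sleep(.3); print(sign_off(), get_state()['clock'])"
```

```text
the job is handed in; nothing more can be done
the job is handed in; nothing more can be done
```

The egg timer is set: I flicked the dial four clicks clockwise (-240° to 0°), and the pointer lug now rests over the tab. I pushed the pointer lug with the shut fingertips. Before the last flick the finger was lifted off and the dial rested at -60.6° for well over a second.

- **Final reading:** the dial is at 0° within about 1°, the hub moved at most about 1.5 mm from its first reading, and the finger is about 0.2 m above the shelf. The job was handed in at about 25 s.
- **Forces:** the readings after each step of the pushes stayed under 2 N.
- **Bystanders:** the sugar bowl, its cover, the colander and the lid rack look unchanged in the last pictures. I checked them by eye only.
- **Disagreements:** the tab direction measured between 142° and 146° across views. That is mostly within the measuring scatter, though a 1–3° turn of the base can't be ruled out. Some scene and side detections were off by 5–9 mm, so I relied mainly on the wrist camera looking from above.

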